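# Load the last tissue block and lift the block carrier off its dock

### The arm

A 7-joint arm with a two-finger parallel gripper is mounted at the origin on a cart in front of the work surface, level with it; the furniture and walls round the work are solid. World frame = base frame: x ahead of the robot, y to its left, z up, the work surface at z = 0. Lengths are in m, angles in rad, forces in N, time in s.
With the tool pointing down it reaches from about 0.425 to 0.925 m from the base axis. Payload 6.8 kg.
Tool frame: the origin (TCP) lies midway between the tips of the shut fingers; the grasp point (between the pads) lies env.pinch_z behind it (env.pinch_z is the distance from the TCP to the grasp point, in m); z points along the fingers, y is the line along which they close (so a half turn about z gives the same grasp; the last joint's range is limited). The gripper opens to 88 mm and grips with 3 to 60 N. Pads are 20 mm wide; open, the fingers measure 115 mm over their backs; the gripper's body (75 mm by 178 mm) begins 61 mm behind the grasp point.
Start: joints at [-1.249, 0.477, 0.022, 1.555, -0.011, 1.109, -0.083], TCP at [0.281, 0.614, 0.223] pointing down, gripper open.
Joint ranges: [-2.96, 2.96], [-0.34, 2.1], [-1.41, 1.46], [0.24, 2.44], [-1.37, 4.51], [0.17, 1.92], [-2.96, 2.96]. Speed limits (rad/s): [2.39, 2.39, 3.14, 3.14, 3.14, 3.14, 3.14].

### API

Orientations are given as [roll, pitch, yaw] about the fixed x, y, z axes, in that order (R = Rz(yaw) Ry(pitch) Rx(roll)).
In Python, from plant import readout, cams, sign_off, spotter, env gives the robot as it stands. The module is installed in compiled form; this text tells all that it offers.
- The arm moves only by the tool move_arm, never from a script. Its argument "rows" is a list of rows, each a list of 3 entries, a list of its own where there are three numbers: the shift along the tool's x, y, z in cm, then the turn about the tool's z in degrees, then the opening, from 0 (shut) to 1 (fully open). In form: [[[x, y, z], spin, hand], ...]. A call has 1 to 10 rows; each row shifts and turns the commanded pose from where the row before left it, along the tool's axes as they then stand; what a row does not reach is not made up. A row lasts 1/12 s, in which the tool goes at most 41.7 mm and 7.16 degrees, less where a joint would pass 70% of its speed; a pose out of reach is approached as far as the arm can. A call with a gripper value outside its range is refused whole. The fingers move at their own pace and stop on an object; "squeeze" is the grip in N (left out, the last holds). Time passes only in rows, so rows that do not move let the fingers close. It gives the time, the measured TCP pose, the force, the opening and the grip force at its end, in the units of the state.
- readout.get_obs(): the state, without advancing time (a new reading comes with each control period).
- cams.read_camera(name): name is "scene" or "top" or "wrist"; returns a dict with "pixels" (384x512x3 uint8, red, green, blue), "intrinsics" (3x3 intrinsics, pixels), "R" (3x3) and "t" (3): a world point X has camera coordinates R X + t; the wrist camera has in their place "mount" (4x4, takes a point from camera to tool coordinates, whose origin is the TCP and whose axes are the flange's). Camera axes: x right, y down, z forward; pixel columns grow to the right and rows downward; lengths in m; the calibration is good to about 2 mm. The wrist camera is an equidistant fisheye: a pixel r from the principal point sees the ray r / f radians off the axis. A picture is of the moment at which its call begins: read the wrist's pose just before it. There is no depth.
- sign_off(): hands the job in; it is judged then, once.
Trained networks look in the newest picture that a camera, given by its name, has taken for a name from the list of things; names that differ only in an ending like _2 or _b are one class to them, and where a whole thing is asked for, a point or a joint stands for the part that bears it (a point fixed in the world has none). Each returns a list of dicts, best first, with "confidence" (0 to 1); they miss things now and then, are a little off and sometimes report something else, mostly with a low value. They report only what shows in the picture. A call takes as long as a camera call. They do not tell look-alikes from the thing itself.
- spotter.find_in(query, camera): "point" ([row, column] in pixels, amid what is visible of it).
The state is a dict: "time": time; "q": joint angles; "joint_velocities": joint speeds; "effort": joint torques, N m; "tool_pos": TCP position; "orientation": TCP orientation; "force": force on the tool from outside, world axes, zero at the start; "moment": the same for the moment, N m; "width": opening from 0.0 (shut) to 1.0 (fully open); "finger_force": force on a finger pad.
Only numpy, scipy, OpenCV 4.12 (cv2) and the standard library are available. Lean on these libraries where they do the work, as an engineer would, in place of code of your own. Each camera call takes 0.05 s, during which the arm holds its last target. There are 200 camera calls.

### The job

One tissue block is still in its steel mould on the cold plate: lift it out and set it down gently, the same way up, in the empty place of the block carrier, sitting fully down on the rim like its neighbour. Then pinch the carrier's two side catches together to unlatch it from its dock, lift it level about 10 cm clear with both blocks still in their places, and finish while still holding it there by the squeezed catches. Leave the other things on the bench alone and do not drop the block or wrench the latched carrier.

Things in the scene. Friction and masses are not known exactly. Their poses are not given: they have to be found in the camera images.
- block: Tissue block to move, loose in a mould, 25 g: off-white wax (25 x 15 mm at the foot, 30 x 20 at the top, 12 tall) under a white slotted cassette 40 (x) x 28 (y) x 10 mm. Origin: centre of the wax's foot; x along the 40 mm side, z up. The cassette spans z = 12 to 22 mm; grip it across its 28 mm (along y). Either end may come first in the carrier.
- mould_full: Fixed steel mould holding the block, one of three alike in a row on the cold plate (two are empty, 46 or 92 mm away along y). Rim 46 (x) x 34 (y) mm, open cavity 32 x 22 x 13 mm. Origin: centre of its underside; the rim is at z = 15 mm, and the block's cassette lies on it with its wax hanging in the cavity.
- cold_plate: Low white box with an aluminium top that carries the moulds: 92 (x) x 160 (y) x 32 mm, fixed. Origin: centre of its underside on the worktop; the row of moulds runs along its y.
- dock: Fixed aluminium dock plate, 164 (x) x 92 (y) x 10 mm, with low steel guides round the carrier (up to 24 mm above the worktop) and at the middle of each long side a steel latch post 30 mm wide (x), 28 to 39 mm out in y, whose overhanging lip's top is 53 mm above the worktop. Origin: centre of its underside on the worktop; x along the long side.
- carrier: Grey carrier, 140 (x) x 37 (y) x 20 mm, 0.2 kg, latched in the dock, axes along the dock's, underside 10 mm above the worktop. Origin: centre of its underside. Pockets 33.6 (x) x 23.6 (y) mm at x = -46 mm (empty, nearer the robot) and +46 mm (block_loaded), in a flat rim at z = 20 mm. A seated block's cassette lies on the rim, sides parallel to the carrier: block origin at z = 8 mm.
- pocket (a point): Centre of the empty pocket's mouth, on the carrier at x = -46 mm, y = 0, z = 20 mm (rim height).
- catch_left_pad (a point): Middle of the ribbed pad's outer face on the catch at the carrier's +y side: a grey upright arm 22 mm wide (x) at mid length, pivoted low on the carrier. The pad spans 44 to 72 mm above the carrier's underside, over the dock's post. At rest this point is 32 mm out from the carrier's middle, 59 mm above its underside (pads 65 mm apart outside, 69 at the top); squeezed home 23 mm out.
- catch_right_pad (a point): The same point on the catch at the carrier's -y side.
- catch_left (a joint): Angle of the +y catch, rad: 0 at rest, when its tooth hooks under the post's lip; grows as the pad is pressed in, stops at 0.17; free of the lip above about 0.11. Sprung outward: about 3 N at the pad at first, 6 N fully in. Home, the two pads' faces are 46 mm apart, upright and parallel; 15 to 30 N of grip holds them there and carries the carrier.
- catch_right (a joint): Angle of the -y catch, the same.
- block_loaded: The tissue block already in the carrier's far pocket, like the other; it stays there. Origin: centre of the wax's lower face.
- slide_box: Blue box of microscope slides, 30 x 78 x 26 mm, lying on the worktop behind the work; leave it alone. Origin: centre of its underside.
- timer: Round bench timer, 66 mm across, 49 mm tall; leave it alone. Origin: centre of its underside.
- tape_roll: Roll of beige tape, 84 mm across, 19 mm tall, lying flat; leave it alone. Origin: centre of its underside.
There are look-alikes about, which are no part of the job. What is shaped like the block but orange is not meant.

How it is judged:
On the way, in this order (a step that is already met when the one before it is completed fails the run):
1. the block is lifted out of its mould, the carrier still latched in its dock (z of block in the frame of mould_full above 0.022 m and z of carrier in the frame of dock below 0.014 m), for 0.1 s.
2. the block sits released in the carrier's empty pocket, down on the rim, the carrier still in its dock (z of block in the frame of pocket below -0.0095 m and horizontal distance between block and pocket below 0.006 m and angle between the z axis of block and the z axis of carrier, either way round below 0.1 rad and contact force between the fingers and block below 0.1 N and z of carrier in the frame of dock below 0.014 m), for 0.2 s.
3. both catches are pinched in with the fingers while the carrier is still down in its dock (value of joint each of catch_left, catch_right above 0.115 rad and contact force between the fingers and carrier above 1 N and z of carrier in the frame of dock below 0.016 m), for 0.05 s.
At the end, for the whole second after the job is handed in: Fingers hold the carrier still (under 3 cm/s), both catches in beyond 0.1 rad, over 6 cm above its place in the dock, touching neither dock nor cold plate, tilt under 0.2 rad; both blocks in their pockets, within 6 mm of centre and 3.5 mm of full depth (z of carrier in the frame of dock above 0.07 m and angle between carrier's own z axis and vertical below 0.2 rad and value of joint each of catch_left, catch_right above 0.1 rad and contact force between the fingers and carrier above 1 N and contact force between carrier and dock below 0.1 N and contact force between carrier and cold_plate below 0.1 N and linear speed of carrier below 0.03 m/s and z of block in the frame of pocket below -0.0085 m and x of block in the frame of pocket between -0.006 and 0.006 m and y of block in the frame of pocket between -0.006 and 0.006 m and z of block_loaded in the frame of carrier below 0.0115 m and x of block_loaded in the frame of carrier between 0.04 and 0.052 m and y of block_loaded in the frame of carrier between -0.006 and 0.006 m); the arm keeps its last pose, push and grip.
It fails at once if the block is dropped (moving faster than 0.5 m/s with no finger on it) (linear speed of block above 0.5 m/s and contact force between the fingers and block below 0.05 N and contact force between the fingers and carrier below 0.05 N).
It fails at once if the carrier is wrenched or tipped (more than 0.35 rad) (angle between carrier's own z axis and vertical above 0.35 rad).
It fails at once if the latched carrier is pulled or pressed against its dock with more than 60 N (contact force between carrier and dock above 60 N).
It fails at once if the slide box, timer or tape roll is displaced by more than 3 cm (distance of any of slide_box, timer, tape_roll from where it was at the start of the episode above 0.03 m).
It also fails if it takes over 42 s, if anything falls off the work surface, if the arm or the gripper's body presses on something with over 40 N, if the wrist force passes 120 N, or if a joint passes its speed limit or range.

## Working session

There is one attempt and no reset: what is moved stays moved. The work goes in short steps, Python scripts to look and compute and a tool call to move; the robot and the scene stay as the last step left them, time stands still between calls to the robot, and variables do not carry over. Pictures are saved under pics/ and viewed, at most 10 in all, crops included, and the job is handed in when it is done.

Besides the shell and the picture viewer there is one more tool, called after ">>>" as name(argument=value, ...) on one line, values as JSON. move_arm: Moves the arm, as the interface text tells. Its arguments: {"type":"object","properties":{"rows":{"type":"array"},"squeeze":{"type":"number"}},"required":["rows"]}

```bash
mkdir -p pics; cat > h.py <<'E'
import numpy as np, cv2
from plant import readout, cams, sign_off, spotter, env
from scipy.spatial.transform import Rotation as Ro
def snap(n,f=None):
    o=readout.get_obs(); c=cams.read_camera(n)
    if f: cv2.imwrite('pics/'+f,c['pixels'][:,:,::-1])
    c['o']=o; return c
def ray(c,rc):
    """world origin, dir of pixel [row,col]"""
    K=c['intrinsics']; x=(rc[1]-K[0,2])/K[0,0]; y=(rc[0]-K[1,2])/K[1,1]
    if 'mount' in c:
        r=np.hypot(x,y); d=np.array([x/r*np.sin(r),y/r*np.sin(r),np.cos(r)]) if r>1e-9 else np.array([0,0,1.])
        R=Ro.from_euler('xyz',c['o']['orientation']).as_matrix(); M=c['mount']
        return R@M[:3,3]+c['o']['tool_pos'], R@M[:3,:3]@d
    d=c['R'].T@np.array([x,y,1]); return -c['R'].T@c['t'], d/np.linalg.norm(d)
def onz(c,rc,z):
    o,d=ray(c,rc); return o+d*(z-o[2])/d[2]
def tri(rs):
    A=sum(np.eye(3)-np.outer(d,d) for o,d in rs); b=sum((np.eye(3)-np.outer(d,d))@o for o,d in rs)
    p=np.linalg.solve(A,b); return p,[np.linalg.norm(np.cross(p-o,d)) for o,d in rs]
E
python3 - <<'E'
from h import *
np.set_printoptions(precision=4,suppress=True)
C={n:snap(n,n+'0.png') for n in('scene','top','wrist')}
print(readout.get_obs(),env.pinch_z)
for n in C:
    c=C[n];print(n,c['intrinsics'].tolist(),ray(c,[192,256]))
    for q in['block','mould_full','carrier','dock','pocket','catch_left_pad','catch_right_pad','block_loaded','cold_plate']:
        print(n,q,[(np.round(d['point'],1).tolist(),round(d['confidence'],2)) for d in spotter.find_in(q,n)[:4]])
a=np.hstack([C['scene']['pixels'],C['top']['pixels']]) 
E
```

```text
{'time': 0.15, 'q': array([-1.2491,  0.4776,  0.0223,  1.5562, -0.0115,  1.1093, -0.0831]), 'joint_velocities': array([-0.0025, -0.0024,  0.0008, -0.0035, -0.0001,  0.0009,  0.    ]), 'effort': array([  0.0024, -58.3288,   1.5366, -27.2871,  -0.0542,   0.0145,
         0.0001]), 'tool_pos': array([0.2811, 0.6132, 0.2219]), 'orientation': array([-3.1402,  0.0001,  2.7118]), 'force': array([0.1971, 0.1426, 0.685 ]), 'moment': array([ 0.0334, -0.0178,  0.0151]), 'finger_force': 0.0, 'width': 0.997133671262035} 0.0187
scene [[379.47053447581055, 0.0, 258.77288878789847], [0.0, 379.47053447581055, 191.3467586065598], [0.0, 0.0, 1.0]] (array([ 0.1665, -0.3362,  0.4556]), array([ 0.4139,  0.7771, -0.4741]))
scene block [([224.3, 168.8], 0.79), ([217.4, 291.0], 0.77), ([190.2, 221.2], 0.63)]
scene mould_full [([225.3, 290.4], 0.55), ([259.3, 293.0], 0.45)]
scene carrier [([191.5, 218.2], 0.7)]
scene dock [([201.3, 222.1], 0.91)]
scene pocket [([191.3, 217.2], 0.72)]
scene catch_left_pad []
scene catch_right_pad [([180.2, 226.4], 0.64), ([191.5, 219.2], 0.64)]
scene block_loaded [([188.5, 243
[... 386 characters left out ...]
 carrier []
top dock [([215.4, 219.3], 0.87)]
top pocket [([208.5, 208.7], 0.79), ([186.2, 215.8], 0.27)]
top catch_left_pad []
top catch_right_pad []
top block_loaded [([185.9, 216.3], 0.58)]
top cold_plate [([185.2, 315.3], 0.69)]
wrist [[297.3186396354542, 0.0, 257.96774128840144], [0.0, 297.3186396354542, 191.03102704656771], [0.0, 0.0, 1.0]] (array([0.2143, 0.6437, 0.3844]), array([ 0.2436, -0.1193, -0.9625]))
wrist block []
wrist mould_full []
wrist carrier [([326.0, 187.3], 0.67)]
wrist dock [([325.9, 208.3], 0.55)]
wrist pocket [([326.9, 186.2], 0.77)]
wrist catch_left_pad [([333.9, 204.0], 0.5)]
wrist catch_right_pad [([335.4, 174.9], 0.57)]
wrist block_loaded []
wrist cold_plate []
```

```bash
python3 - <<'E'
import cv2,numpy as np
a=cv2.imread('pics/scene0.png')[130:330,110:380];b=cv2.imread('pics/top0.png')[110:310,150:370]
a=cv2.resize(a,None,fx=2.9,fy=2.9,interpolation=2);b=cv2.resize(b,None,fx=3,fy=3,interpolation=2)
cv2.imwrite('pics/a.png',a);cv2.imwrite('pics/b.png',b);print(a.shape,b.shape)
E
```

```text
(580, 783, 3) (600, 660, 3)
```

View pics/a.png

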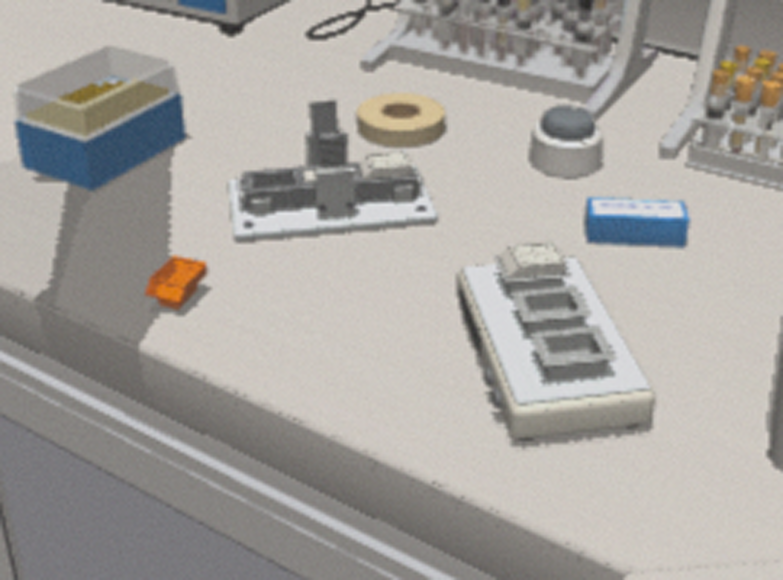

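View pics/b.png

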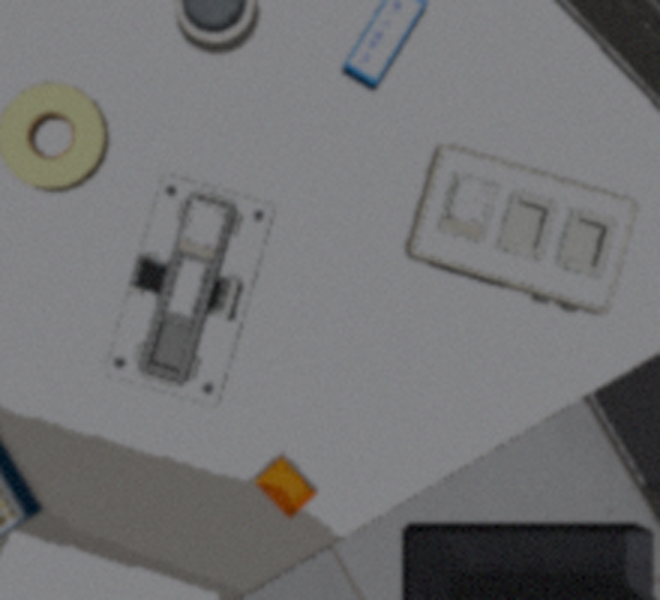

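The scene view shows the white block in the end mould nearest the dock (about row 217, col 291), with the orange decoy at (225,169). In the top view the block is at about (178,305) and the dock at (206,214), with the empty pocket at its near end, about (227,206).

```bash
python3 - <<'E'
from h import *
np.set_printoptions(precision=4,suppress=True)
T=snap('top');S=snap('scene')
f=lambda x,y:[110+y/3,150+x/3]
for nm,cs,z in(('plate',[(440,145),(637,200),(608,312),(408,253)],.032),('dock',[(163,175),(275,210),(217,405),(108,375)],.01)):
    P=np.array([onz(T,f(*c),z) for c in cs]);print(nm,P[:,:2].tolist(),P.mean(0))
    e=[np.linalg.norm(P[i]-P[(i+1)%4]) for i in range(4)];print(e,[np.degrees(np.arctan2(*(P[(i+1)%4]-P[i])[[1,0]])) for i in range(4)])
print(tri([ray(T,[178.5,305.2]),ray(S,[217.4,291])]))
print(onz(T,[178.5,305.2],.065))
W=snap('wrist');print(W['mount'])
E
```

```text
plate [[0.5795115130443321, 0.2109649425480014], [0.5368314445574154, 0.06123966698563915], [0.4514939094778282, 0.08526432785867746], [0.4963946947870094, 0.2361527874031964]] [0.5161 0.1484 0.032 ]
[np.float64(0.15568958342892827), np.float64(0.08865483192429091), np.float64(0.1574274682039291), np.float64(0.08684948477492647)] [np.float64(-105.91051245374291), np.float64(164.27675483221864), np.float64(73.42825764895046), np.float64(-16.858986080670118)]
dock [[0.5597968789762584, 0.4263782509570367], [0.5320127699265577, 0.3382513144720421], [0.38050396837246053, 0.382725675409747], [0.4035156699607291, 0.46737390760082886]] [0.469  0.4037 0.01  ]
[np.float64(0.0924029958925355), np.float64(0.15790150641832407), np.float64(0.08772036036783495), np.float64(0.16156874745758001)] [np.float64(-107.49869468358672), np.float64(163.64076336600192), np.float64(74.79162570167654), np.float64(-14.698644741786255)]
(array([0.5296, 0.1951, 0.0552]), [np.float64(0.0004345913982244095), np.float64(0.0004345913982245565)])
[0.5288 0.1962 0.065 ]
[[ 0.001  -0.9635 -0.2678  0.0734]
 [ 1.      0.0007  0.0012 -0.0003]
 [-0.001  -0.2678  0.9635 -0.1626]
 [ 0.      0.      0.      1.    ]]
```

>>> move_arm(rows=[[[0,0,0],-7,1],[[0,0,0],-1.6,1],[[-3,-1.9,0],0,1],[[-3,-1.9,0],0,1],[[-3,-1.9,0],0,1],[[-3,-1.9,0],0,1],[[-3,-1.9,0],0,1],[[-3,-1.9,0],0,1],[[-3,-1.8,0],0,1],[[-2.8,-1.7,0],0,1]])

```text
time: 2.48
tool_pos: [0.4702, 0.4029, 0.2229]
orientation: [3.141, 0.0, 2.861]
force: [0.2, 0.1, 0.9]
width: 1.0
finger_force: 0.0
```

>>> move_arm(rows=[[[0,0,0],0,1],[[0,0,0],0,1],[[0,0,0],0,1]])

```text
time: 2.73
tool_pos: [0.4684, 0.4054, 0.2227]
orientation: [3.141, -0.001, 2.862]
force: [-0.2, -0.3, 0.8]
width: 0.999
finger_force: 0.0
```

```bash
python3 - <<'E'
from h import *
np.set_printoptions(precision=4,suppress=True)
W=snap('wrist','w1.png');print(W['o']['tool_pos'],W['o']['orientation'],W['o']['time'])
for q in['carrier','dock','pocket','catch_left_pad','catch_right_pad','block_loaded','block']:
    print(q,[(np.round(d['point'],1).tolist(),round(d['confidence'],2)) for d in spotter.find_in(q,'wrist')[:4]])
a=cv2.imread('pics/w1.png')[60:340,90:430];cv2.imwrite('pics/w1c.png',cv2.resize(a,None,fx=2.1,fy=2.1,interpolation=2))
E
```

```text
[0.4684 0.4054 0.2227] [ 3.141  -0.0006  2.8622] 2.7333
carrier [([213.4, 258.0], 0.61)]
dock [([155.7, 273.3], 0.83), ([221.2, 362.2], 0.34)]
pocket [([154.8, 241.1], 0.66), ([165.3, 256.9], 0.65)]
catch_left_pad [([178.9, 286.1], 0.62)]
catch_right_pad [([181.4, 234.3], 0.68)]
block_loaded [([214.8, 258.2], 0.77), ([230.6, 104.7], 0.19), ([320.1, 199.6], 0.18)]
block [([77.5, 169.2], 0.9), ([256.5, 123.5], 0.81)]
```

View pics/w1c.png

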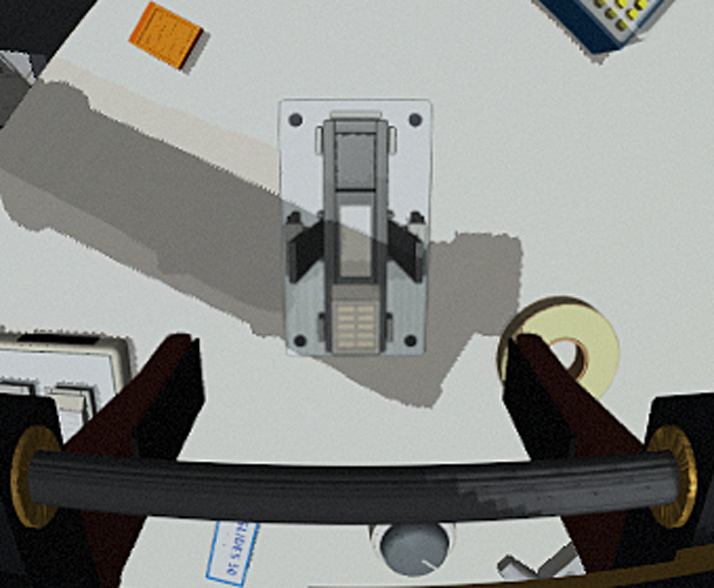

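The wrist view shows the dock squarely, with corners at crop (280,100)–(427,355). The empty pocket is at crop (356,160), i.e. pixel row 136, col 260, and the loaded block is at (355,325), row 215.

```bash
cat >> h.py <<'E'
def saved(name,pos,ori):
    c=dict(cams.read_camera('wrist')); c['o']=dict(tool_pos=np.array(pos),orientation=ori); return c
E
python3 - <<'E'
from h import *
np.set_printoptions(precision=4,suppress=True)
W=snap('wrist')
f=lambda x,y:[60+y/2.1,90+x/2.1]
for nm,cs,z in(('dock',[(280,100),(433,100),(427,355),(287,353)],.01),('pocket',[(337,133),(376,133),(376,188),(335,188)],.03),('carrier',[(324,118),(387,120),(384,352),(330,352)],.03),('cass',[(332,300),(379,300),(378,349),(333,349)],.04)):
    P=np.array([onz(W,f(*c),z) for c in cs]);print(nm,P.mean(0),[np.linalg.norm(P[i]-P[(i+1)%4]) for i in range(4)],[np.degrees(np.arctan2(*(P[(i+1)%4]-P[i])[[1,0]])) for i in range(4)])
T=snap('top');S=snap('scene')
print(tri([ray(W,[215,259]),ray(T,[185.9,216.3]),ray(S,[188.5,243.4])]))
print('pk',onz(W,f(356,160),.03))
# catch
for p,t in(([178.9,286.1],1),([181.4,234.3],1)): print(onz(W,p,.07))
E
```

```text
dock [0.4724 0.407  0.01  ] [np.float64(0.09120225299657352), np.float64(0.1626131708628167), np.float64(0.09143446882417713), np.float64(0.16098771541337645)] [np.float64(74.15718897267865), np.float64(-15.668413049695314), np.float64(-106.86110480504985), np.float64(164.2558408519044)]
pocket [0.4284 0.4188 0.03  ] [np.float64(0.022028052639552098), np.float64(0.031571628433751504), np.float64(0.023464292167260797), np.float64(0.03158360673303746)] [np.float64(74.14127687499769), np.float64(-15.59292054068784), np.float64(-105.89297701055294), np.float64(161.8008542601585)]
carrier [0.473  0.4063 0.03  ] [np.float64(0.035529566217649605), np.float64(0.1398773854006089), np.float64(0.03321738630677777), np.float64(0.14097322448992325)] [np.float64(72.29480284436696), np.float64(-15.943070677775191), np.float64(-105.96960893245829), np.float64(164.989883061359)]
cass [0.5198 0.3925 0.04  ] [np.float64(0.027305178379045017), np.float64(0.030750427735605605), np.float64(0.02684753166041644), np.float64(0.03074182107023784)] [np.float64(74.06412383879814), np.float64(-16.254224714050423), np.float64(-105.95608580946434), np.float64(164.5986483127587)]
(array([0.5197, 0.3931, 0.0303]), [np.float64(0.004034592359017263), np.float64(0.004503845073845055), np.float64(0.0015518136680607395)])
pk [0.428  0.4189 0.03  ]
[0.4773 0.4348 0.07  ]
[0.4645 0.3796 0.07  ]
```

>>> move_arm(rows=[[[0,-3.6,0],0,1],[[0,-3.6,0],0,1],[[0,-3.6,0],0,1],[[0,-3.6,0],0,1],[[0,-3.6,0],0,1],[[0,0,0],0,0.7],[[0,0,0],0,0.7],[[0,0,0],0,0.7],[[0,0,0],0,0.7]])

```text
time: 4.03
tool_pos: [0.4195, 0.2331, 0.2229]
orientation: [3.141, 0.0, 2.863]
force: [-0.0, 0.3, 0.6]
width: 0.741
finger_force: 0.0
```

```bash
python3 - <<'E'
from h import *
np.set_printoptions(precision=4,suppress=True)
W=snap('wrist','w2.png');print(W['o']['tool_pos'],W['o']['orientation'],W['o']['time'])
for q in['block','mould_full','cold_plate']:
    print(q,[(np.round(d['point'],1).tolist(),round(d['confidence'],2)) for d in spotter.find_in(q,'wrist')[:4]])
a=cv2.imread('pics/w2.png')[60:340,90:430];cv2.imwrite('pics/w2c.png',cv2.resize(a,None,fx=2.1,fy=2.1,interpolation=2))
E
```

```text
[0.4195 0.2331 0.2229] [3.1407 0.0003 2.8633] 4.0333
block [([266.6, 251.0], 0.88), ([72.1, 312.6], 0.64)]
mould_full [([250.8, 250.3], 0.68)]
cold_plate [([240.3, 235.5], 0.65), ([323.0, 308.8], 0.44)]
```

View pics/w2c.png

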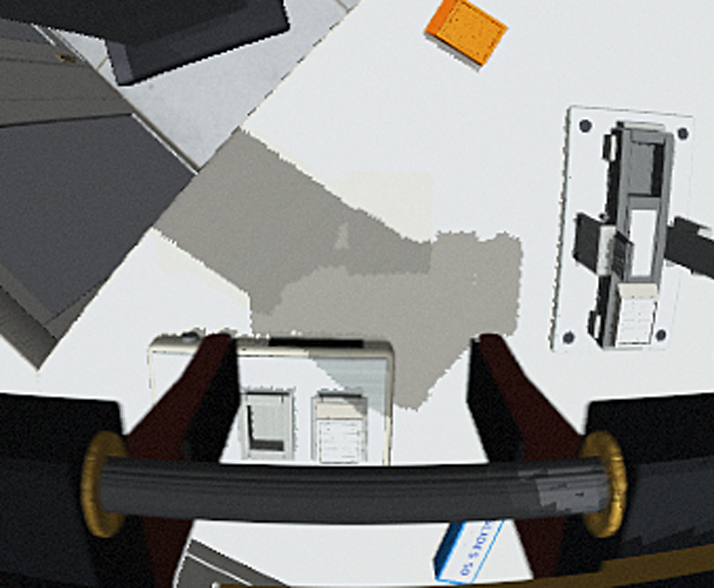

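The wrist view shows the cassette in the mould nearest the dock, at crop (340,440), i.e. pixel (268,252). I'll move over it and triangulate.

>>> move_arm(rows=[[[-3.6,-0.2,1],0,0.7],[[-3.6,-0.2,1],0,0.7],[[-3.6,-0.2,1],0,0.7],[[0,0,0],0,0.7],[[0,0,0],0,0.7],[[0,0,0],0,0.7]])

```text
time: 4.73
tool_pos: [0.5207, 0.1967, 0.1922]
orientation: [-3.141, -0.001, 2.862]
force: [-0.6, -0.5, -0.1]
width: 0.697
finger_force: 0.0
```

```bash
python3 - <<'E'
from h import *
np.set_printoptions(precision=4,suppress=True)
W=snap('wrist','w3.png');print(W['o']['tool_pos'],W['o']['orientation'],W['o']['time'])
for q in['block','mould_full','cold_plate']:
    print(q,[(np.round(d['point'],1).tolist(),round(d['confidence'],2)) for d in spotter.find_in(q,'wrist')[:4]])
a=cv2.imread('pics/w3.png')[110:270,160:360];cv2.imwrite('pics/w3c.png',cv2.resize(a,None,fx=3.7,fy=3.7,interpolation=2))
E
```

```text
[0.5207 0.1967 0.1922] [-3.1411 -0.0012  2.8624] 4.7333
block [([194.5, 255.6], 0.95)]
mould_full [([183.9, 268.8], 0.72), ([193.5, 255.8], 0.5), ([87.7, 411.8], 0.39)]
cold_plate [([167.6, 222.6], 0.67)]
```

View pics/w3c.png

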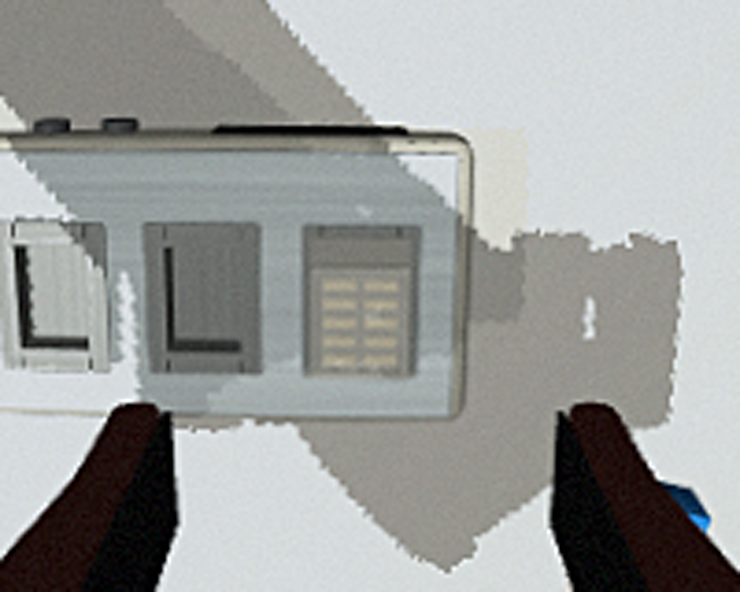

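```bash
python3 - <<'E'
from h import *
np.set_printoptions(precision=4,suppress=True)
W=snap('wrist');W2=dict(W);W2['o']=dict(tool_pos=np.array([.4195,.2331,.2229]),orientation=[3.1407,.0003,2.8633])
W1=dict(W);W1['o']=dict(tool_pos=np.array([.4684,.4054,.2227]),orientation=[3.141,-.0006,2.8622])
f=lambda x,y:[110+y/3.7,160+x/3.7]
g=lambda x,y:[60+y/2.1,90+x/2.1]
u=np.array([np.cos(np.radians(-16)),np.sin(np.radians(-16)),0]);v=np.array([-u[1],u[0],0])
def rep(nm,cs,z,F,C):
    P=np.array([onz(C,F(*c),z) for c in cs]);print(nm,P.mean(0),[round(float(np.linalg.norm(P[i]-P[(i+1)%4])),4) for i in range(4)],[round(float(np.degrees(np.arctan2(*(P[(i+1)%4]-P[i])[[1,0]]))),1) for i in range(4)])
rep('casstop',[(313,267),(411,267),(409,374),(309,374)],.057,f,W)
rep('mouldrim',[(304,225),(421,225),(416,375),(304,375)],.047,f,W)
rep('mould2rim',[(144,223),(262,223),(262,373),(144,373)],.047,f,W)
print('tri top edge mid w2/w3',tri([ray(W,f(362,267)),ray(W2,g(340.5,418))]), tri([ray(W,f(359,374)),ray(W2,g(340,463))]))
print('tri spot',tri([ray(W,[194.5,255.6]),ray(W2,[266.6,251])]),)
print('pocket tri',tri([ray(W1,g(356,160)),ray(W2,g(646,168.5))]))
print('loaded top tri',tri([ray(W1,g(355,325)),ray(W2,g(637,322))]))
E
```

```text
casstop [0.5358 0.1925 0.057 ] [0.0274, 0.0317, 0.0288, 0.0317] [74.1, -16.2, -105.9, 161.3]
mouldrim [0.5329 0.1935 0.047 ] [0.0335, 0.0455, 0.0333, 0.0455] [74.1, -16.9, -105.9, 163.3]
mould2rim [0.5196 0.1488 0.047 ] [0.0345, 0.0455, 0.0359, 0.0461] [73.7, -17.3, -105.5, 161.1]
tri top edge mid w2/w3 (array([0.5214, 0.1969, 0.0537]), [np.float64(0.00011605065311573191), np.float64(0.00011605065311576214)]) (array([0.5517, 0.1875, 0.0548]), [np.float64(3.4423744666597265e-05), np.float64(3.442374466649343e-05)])
tri spot (array([0.5361, 0.1905, 0.0454]), [np.float64(0.00021461378217982829), np.float64(0.0002146137821799175)])
pocket tri (array([0.4283, 0.4191, 0.0285]), [np.float64(0.000166912473320755), np.float64(0.0001669124733208028)])
loaded top tri (array([0.5203, 0.3922, 0.0396]), [np.float64(0.0004011348686738758), np.float64(0.00040113486867373156)])
```

>>> move_arm(rows=[[[-1.25,0,2.5],0,0.45],[[0,0,3],0,0.45],[[0,0,3],0,0.45],[[0,0,2.7],0,0.45],[[0,0,0.5],0,0.45],[[0,0,0],0,0.45],[[0,0,0],0,0.45]], squeeze=8)

```text
time: 5.57
tool_pos: [0.5338, 0.1932, 0.0768]
orientation: [3.141, 0.001, 2.862]
force: [0.2, 0.4, 1.1]
width: 0.448
finger_force: 0.0
```

```bash
python3 - <<'E'
from h import *
W=snap('wrist','w4.png');print(W['o']['tool_pos'],W['o']['orientation'],W['o']['force'],W['o']['width'])
a=cv2.imread('pics/w4.png')[130:384,140:380];cv2.imwrite('pics/w4c.png',cv2.resize(a,None,fx=2.3,fy=2.3,interpolation=2))
E
```

```text
[0.53380956 0.19317511 0.07678413] [3.14075737e+00 7.44472431e-04 2.86221503e+00] [0.21022811 0.42470135 1.10332631] 0.44829183138766665
```

View pics/w4c.png

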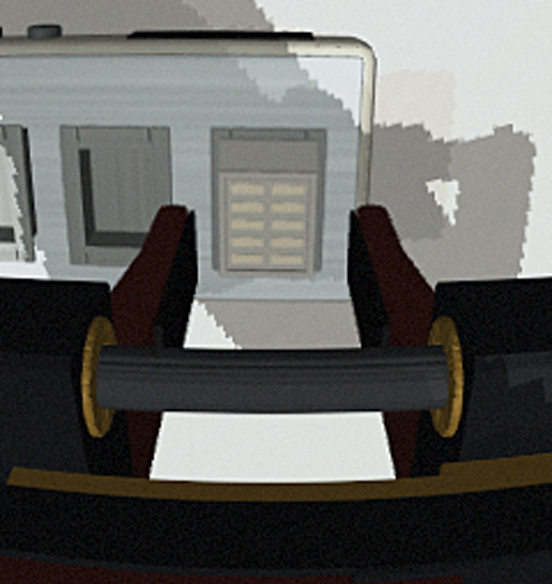

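The cassette (crop 268,225) is centred between the fingers (195 and 352). Going down and gripping.

>>> move_arm(rows=[[[0.1,0,1.4],0,0.45],[[0,0,0.9],0,0.45],[[0,0,0.35],0,0.45],[[0,0,0],0,0.45],[[0,0,0],0,0],[[0,0,0],0,0],[[0,0,0],0,0],[[0,0,0],0,0],[[0,0,0],0,0]], squeeze=10)

```text
time: 6.37
tool_pos: [0.5328, 0.193, 0.0498]
orientation: [3.141, 0.001, 2.862]
force: [-0.4, -1.2, 4.9]
width: 0.318
finger_force: 10.0
```

>>> move_arm(rows=[[[0,0,-0.5],0,0],[[0,0,-1.5],0,0],[[0,0,-3],0,0],[[0,0,-3],0,0],[[0,0,0],0,0],[[0,0,0],0,0]])

```text
time: 6.87
tool_pos: [0.5335, 0.1936, 0.131]
orientation: [3.139, 0.003, 2.862]
force: [-0.5, -0.4, 0.0]
width: 0.319
finger_force: 10.0
```

>>> move_arm(rows=[[[1,1.2,0],0,0],[[2.2,2.5,0],0,0],[[2.2,2.5,0],0,0],[[2.2,2.5,0],0,0],[[2.2,2.5,0],0,0],[[2.2,2.5,0],0,0],[[2.2,2.5,0],0,0],[[1.3,1.6,0],0,0],[[0.75,1,0],0,0],[[0,0,0],0,0]])

```text
time: 7.7
tool_pos: [0.4258, 0.4211, 0.128]
orientation: [-3.141, -0.002, 2.867]
force: [0.7, 0.2, -0.1]
width: 0.314
finger_force: 10.0
```

>>> move_arm(rows=[[[0,0,2.5],0,0],[[0,0,2.5],0,0],[[0,0,0],0,0],[[0,0,0],0,0],[[0,0,0],0,0]])

```text
time: 8.12
tool_pos: [0.4293, 0.4175, 0.0799]
orientation: [-3.142, 0.001, 2.86]
force: [0.9, -0.6, -0.1]
width: 0.318
finger_force: 10.0
```

```bash
python3 - <<'E'
from h import *
W=snap('wrist','w5.png');print(W['o']['tool_pos'],W['o']['orientation'],W['o']['force'],W['o']['width'])
a=cv2.imread('pics/w5.png')[90:330,140:380];cv2.imwrite('pics/w5c.png',cv2.resize(a,None,fx=2.5,fy=2.5,interpolation=2))
E
```

```text
[0.42926316 0.41750904 0.07988253] [-3.14158393e+00  6.11456875e-04  2.85995267e+00] [ 0.86391893 -0.58209625 -0.05376197] 0.3182865189417295
```

View pics/w5c.png

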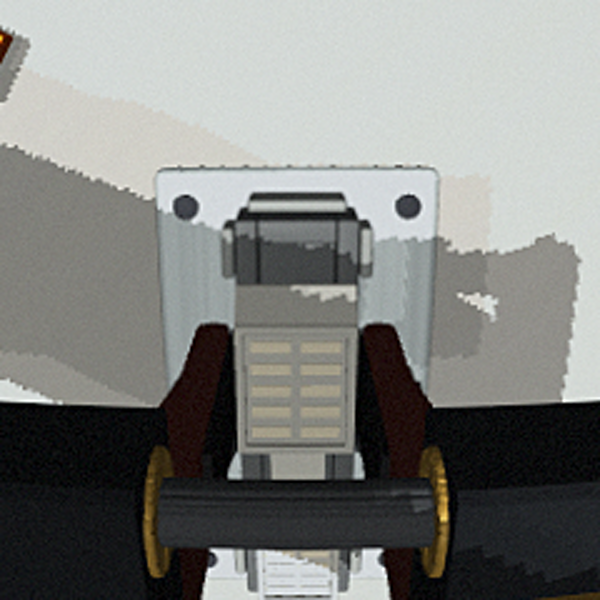

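```bash
python3 - <<'E'
from h import *
W=snap('wrist');o=W['o'];t=o['tool_pos'];print(t)
f=lambda x,y:[90+y/2.5,140+x/2.5]
y=o['orientation'][2];X=np.array([np.cos(y),np.sin(y),0]);Y=np.array([np.sin(y),-np.cos(y),0])
for n,p,z in(('cass near',(296,330),.0867),('cass far',(296,447),.0867),('cass L',(241,390),.0867),('cass R',(354,390),.0867),('rim near',(297.5,213),.03),('rim L',(237,250),.03),('rim R',(358,250),.03),('dock near',(298,170),.01),('dockL',(157,190),.01),('dockR',(439,190),.01)):
    d=onz(W,f(*p),z)-t; print(n,round(d@X*1e3,1),round(d@Y*1e3,1))
E
```

```text
[0.42935801 0.41815345 0.08040322]
cass near 11.8 0.2
cass far -18.8 0.2
cass L -3.3 -12.6
cass R -3.3 13.8
rim near 26.2 0.8
rim L 14.9 -17.2
rim R 14.9 18.9
dock near 35.7 1.1
dockL 29.5 -44.3
dockR 29.5 46.6
```

>>> move_arm(rows=[[[0.1,0.07,1],0,0],[[0,0,1.5],0,0],[[0,0,1],0,0],[[0,0,0.5],0,0],[[0,0,0.2],0,0],[[0,0,0],0,0],[[0,0,0],0,0]])

```text
time: 8.8
tool_pos: [0.4275, 0.4196, 0.0374]
orientation: [3.141, 0.0, 2.862]
force: [-0.0, 0.3, 0.8]
width: 0.315
finger_force: 10.0
```

>>> move_arm(rows=[[[-0.05,0,0.15],0,0],[[0,0,0.15],0,0],[[0,0,0.1],0,0],[[0,0,0],0,0],[[0,0,0],0,0],[[0,0,0],0,0]])

```text
time: 9.3
tool_pos: [0.4278, 0.4194, 0.0332]
orientation: [3.141, 0.0, 2.862]
force: [0.8, -0.3, 0.0]
width: 0.316
finger_force: 10.0
```

>>> move_arm(rows=[[[0,0,0.05],0,0],[[0,0,0],0,0],[[0,0,0.05],0,0],[[0,0,0],0,0],[[0,0,0],0,0]])

```text
time: 9.72
tool_pos: [0.4279, 0.4194, 0.0328]
orientation: [3.141, 0.0, 2.862]
force: [-1.7, -1.4, 5.0]
width: 0.315
finger_force: 10.0
```

Contact at the expected height (0.0328). Opening a little, then lifting away.

>>> move_arm(rows=[[[0,0,0],0,0.34],[[0,0,0],0,0.4],[[0,0,0],0,0.45],[[0,0,0],0,0.45],[[0,0,0],0,0.45],[[0,0,-0.5],0,0.45],[[0,0,-2],0,0.45],[[0,0,-3.5],0,0.45],[[0,0,-3.5],0,0.45],[[0,0,-3.5],0,0.7]])

```text
time: 10.55
tool_pos: [0.4275, 0.4189, 0.1637]
orientation: [-3.141, -0.0, 2.862]
force: [-0.6, 0.5, 0.2]
width: 0.491
finger_force: 0.0
```

>>> move_arm(rows=[[[0,0,-2],0,1],[[0,0,0],0,1],[[0,0,0],0,1],[[0,0,0],0,1]])

```text
time: 10.88
tool_pos: [0.4272, 0.4188, 0.1813]
orientation: [-3.14, -0.001, 2.862]
force: [-0.3, -0.3, -0.3]
width: 0.792
finger_force: 0.0
```

```bash
python3 - <<'E'
from h import *
W=snap('wrist','w6.png');print(W['o']['tool_pos'],W['o']['orientation'],W['o']['force'],W['o']['width'])
for q in['catch_left_pad','catch_right_pad']: print(q,[(np.round(d['point'],1).tolist(),round(d['confidence'],2)) for d in spotter.find_in(q,'wrist')[:4]])
a=cv2.imread('pics/w6.png')[90:330,140:380];cv2.imwrite('pics/w6c.png',cv2.resize(a,None,fx=2.5,fy=2.5,interpolation=2))
E
```

```text
[0.42722113 0.41875924 0.18128343] [-3.14023611e+00 -6.66079773e-04  2.86202951e+00] [-0.28025621 -0.27547578 -0.32991284] 0.7919329623848883
catch_left_pad [([229.9, 284.7], 0.55)]
catch_right_pad [([226.6, 230.9], 0.68)]
```

View pics/w6c.png

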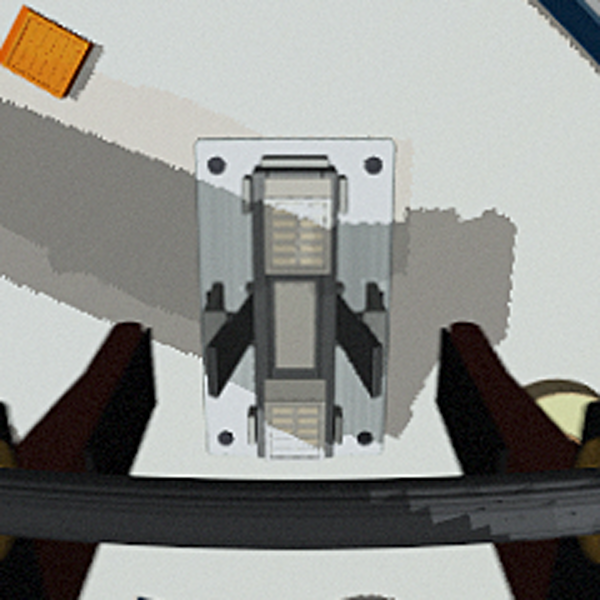

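The block is seated squarely in the near pocket (crop 297,235), like its neighbour. Now the catches, at crop (228,350) and (362,350).

```bash
python3 - <<'E'
from h import *
W=snap('wrist');W1=dict(W);W1['o']=dict(tool_pos=np.array([.4684,.4054,.2227]),orientation=[3.141,-.0006,2.8622])
o=W['o'];t=o['tool_pos'];print(t,o['width'],o['orientation'])
a,b=[tri([ray(W,p),ray(W1,q)]) for p,q in(([229.9,284.7],[178.9,286.1]),([226.6,230.9],[181.4,234.3]))]
print(a,b,(a[0]+b[0])/2)
f=lambda x,y:[90+y/2.5,140+x/2.5]
y=o['orientation'][2];X=np.array([np.cos(y),np.sin(y),0]);Y=np.array([np.sin(y),-np.cos(y),0])
L=onz(W,f(208,396),.082);R=onz(W,f(383,396),.082);print('top far corners',L,R,np.linalg.norm(L-R),(L+R)/2+X*.011)
for c in((.4728,.4065),):
    d=np.array([*c,.058])-t;print(d@X*100,d@Y*100,-d[2]*100)
E
```

```text
[0.42712097 0.41854212 0.18052538] 0.926711168138362 [-3.13886624e+00 -1.16132696e-03  2.86191673e+00]
(array([0.47804154, 0.43366049, 0.06515643]), [np.float64(0.0016077520700996275), np.float64(0.0016077520700996859)]) (array([0.47345286, 0.37308777, 0.02650741]), [np.float64(0.0005265783689066667), np.float64(0.0005265783689067451)]) [0.4757472  0.40337413 0.04583192]
top far corners [0.47296498 0.36974612 0.082     ] [0.49180708 0.43577083 0.082     ] 0.06866067012709974 [0.47181344 0.40579496 0.082     ]
-4.722833105317578 0.10352048731061844 12.252538417746212
```

>>> move_arm(rows=[[[-2.35,0.07,0],0,1],[[-2.35,0,1],0,1],[[0,0,3],0,1],[[0,0,2],0,1],[[0,0,0],0,1],[[0,0,0],0,1],[[0,0,0],0,1]])

```text
time: 11.67
tool_pos: [0.4733, 0.4075, 0.1228]
orientation: [3.141, 0.0, 2.862]
force: [-0.5, 0.0, 1.0]
width: 1.0
finger_force: 0.0
```

```bash
python3 - <<'E'
from h import *
W=snap('wrist','w7.png');print(W['o']['tool_pos'],W['o']['orientation'],W['o']['force'],W['o']['width'])
a=cv2.imread('pics/w7.png')[110:350,140:380];cv2.imwrite('pics/w7c.png',cv2.resize(a,None,fx=2.5,fy=2.5,interpolation=2))
E
```

```text
[0.47330899 0.4075179  0.12279771] [3.14109264e+00 1.67198143e-04 2.86225806e+00] [-0.53361203  0.02523554  0.97789837] 1.0000545327756676
```

View pics/w7c.png

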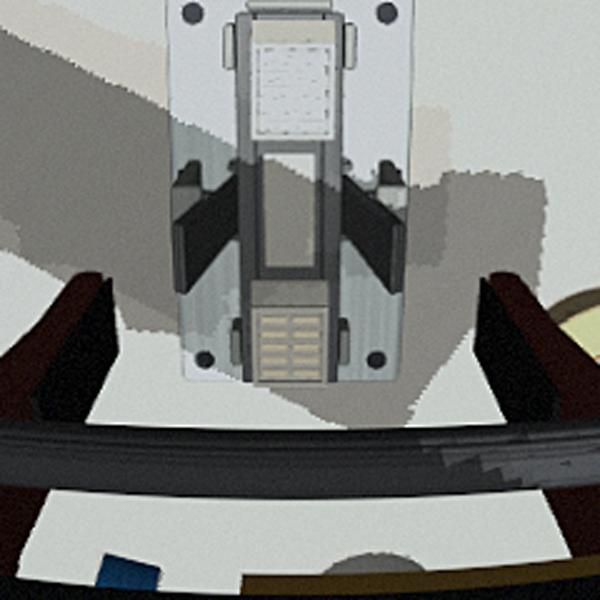

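The catch tops span crop 175–402 (centre 288) and the fingers are centred at about 296, so I need to shift y by about −2 mm and go down.

>>> move_arm(rows=[[[0,-0.2,1],0,1],[[0,0,2.5],0,1],[[0,0,2],0,1],[[0,0,0.8],0,1],[[0,0,0],0,1],[[0,0,0],0,1],[[0,0,0],0,1]], squeeze=22)

```text
time: 12.3
tool_pos: [0.4734, 0.4058, 0.0604]
orientation: [3.14, 0.001, 2.862]
force: [0.4, 0.4, -0.5]
width: 0.997
finger_force: 0.0
```

>>> move_arm(rows=[[[0,0,0.3],0,1],[[0,0,0],0,0.75],[[0,0,0],0,0.65],[[0,0,0],0,0.55],[[0,0,0],0,0.4],[[0,0,0],0,0.4],[[0,0,0],0,0.4],[[0,0,0],0,0.4]])

```text
time: 12.97
tool_pos: [0.4729, 0.4052, 0.0574]
orientation: [3.141, 0.0, 2.862]
force: [-4.2, -2.2, 13.8]
width: 0.515
finger_force: 22.6
```

>>> move_arm(rows=[[[0,0,0],0,0.3],[[0,0,0],0,0.3],[[0,0,-0.2],0,0.3],[[0,0,-0.4],0,0.3],[[0,0,0],0,0.3]], squeeze=27)

```text
time: 13.38
tool_pos: [0.4726, 0.4051, 0.0624]
orientation: [3.141, 0.0, 2.862]
force: [0.2, 0.0, -4.1]
width: 0.508
finger_force: 27.0
```

>>> move_arm(rows=[[[0,0,-0.6],0,0.3],[[0,0,-1],0,0.3],[[0,0,-1.5],0,0.3],[[0,0,-1.5],0,0.3],[[0,0,-1.5],0,0.3],[[0,0,-1.5],0,0.3],[[0,0,-1],0,0.3],[[0,0,-0.7],0,0.3],[[0,0,0],0,0.3],[[0,0,0],0,0.3]])

```text
time: 14.22
tool_pos: [0.4725, 0.405, 0.1552]
orientation: [3.142, -0.0, 2.862]
force: [0.1, -0.5, -3.7]
width: 0.513
finger_force: 27.0
```

>>> move_arm(rows=[[[0,0,-0.4],0,0.3],[[0,0,0],0,0.3],[[0,0,0],0,0.3],[[0,0,0],0,0.3],[[0,0,0],0,0.3],[[0,0,0],0,0.3]])

```text
time: 14.72
tool_pos: [0.4725, 0.405, 0.1589]
orientation: [-3.141, -0.0, 2.862]
force: [-0.6, -0.6, -2.7]
width: 0.511
finger_force: 27.0
```

```bash
python3 - <<'E'
from h import *
W=snap('wrist','w8.png');S=snap('scene','s8.png');o=W['o'];print(o['tool_pos'],o['orientation'],o['force'],o['moment'],o['width'],o['finger_force'])
a=cv2.resize(cv2.imread('pics/w8.png')[110:350,140:380],(400,400));b=cv2.resize(cv2.imread('pics/s8.png')[80:260,140:320],(400,400))
cv2.imwrite('pics/f.png',np.hstack([a,b]))
E
```

```text
[0.47254372 0.40499562 0.15886624] [-3.14120558e+00 -2.13047613e-04  2.86188289e+00] [-0.56111292 -0.64118348 -2.72593694] [ 0.02404241 -0.01673902 -0.05679474] 0.5112783248354796 26.988515853881836
```

View pics/f.png

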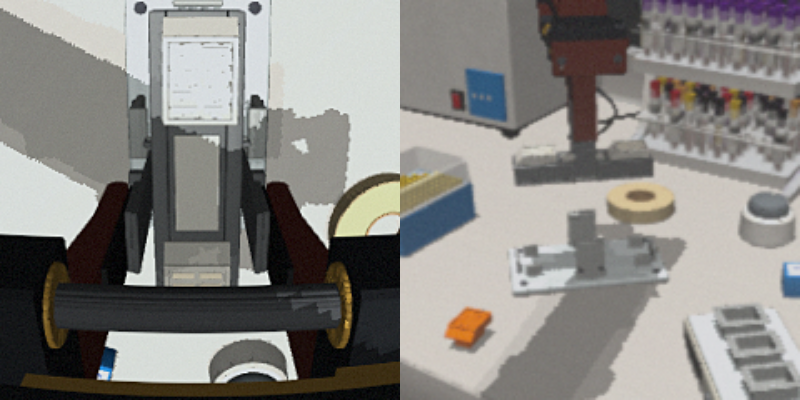

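The carrier hangs level about 10 cm above the dock, with both blocks in their places. Handing in.

```bash
python3 -c "
from plant import sign_off
print(sign_off())"
```

```text
the job is handed in; nothing more can be done
None
```

The job is handed in (no verdict returned): the block went into the carrier's empty pocket, and the unlatched carrier is held level about 10 cm above its dock by the squeezed catches, with both blocks in place.

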